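# Lean the serving board against the splash panel

## Robot

A 7-joint arm with a two-finger parallel gripper is mounted at the origin on the work surface. World frame = base frame: x ahead of the robot, y to its left, z up, the work surface at z = 0. Lengths are in m, angles in rad, forces in N, time in s.
With the tool pointing down it reaches from about 0.425 to 0.875 m from the base axis. Payload 4.7 kg.
Tool frame: the origin (TCP) lies midway between the tips of the shut fingers; the grasp point (between the pads) lies 19 mm behind it; z points along the fingers, y is the direction in which the jaws open and shut (so a half turn about z gives the same grasp; the last joint's range is limited). The gripper opens to 87 mm and grips with 3 to 60 N. Pads are 19 mm wide; open, the fingers measure 117 mm over their backs; the gripper's body (75 mm by 190 mm) begins 51 mm behind the grasp point.
Start: joints at [1.145, 0.321, -0.07, 1.45, 0.023, 1.371, -0.057], TCP at [0.277, -0.588, 0.185] pointing down, gripper open.
Joint ranges: [-2.86, 2.86], [-0.3, 2.09], [-1.38, 1.24], [0.06, 2.45], [-1.56, 4.7], [0.09, 2.05], [-2.69, 2.69]. Speed limits (rad/s): [2.57, 2.57, 3.14, 3.14, 3.14, 3.14, 3.14].

## Interface

Orientations are given as a rotation vector (axis times angle).
In Python, from bench import get_state, eyes, job gives the robot as it stands. The module is installed in compiled form; this text tells all that it offers.
- The arm moves only by the shell command python3 -m jog 'ROWS' [FORCE]. ROWS is JSON, a list that holds one entry, the list of rows, each a list of 5 numbers: the opening, from 0 (shut) to 1 (fully open), then the shift along the tool's x, y, z in units of 40 mm (1.0 is 40 mm), then the turn about the tool's z in units of 5 degrees (1.0 is 5 degrees). In form: [[[jaw, dx, dy, dz, turn], ...]]. A call has 1 to 10 rows; each row shifts and turns the commanded pose from where the row before left it, along the tool's axes as they then stand; what a row does not reach is not made up. A row lasts 1/8 s, in which the tool goes at most 62.5 mm and 10.7 degrees, less where a joint would pass 70% of its speed; a pose out of reach is approached as far as the arm can. A call is refused whole if a number of a shift passes 1 or a number of a turn 1, either way. A call with a gripper value outside its range is refused whole. The fingers move at their own pace and stop on an object; FORCE is the grip in N (left out, the last holds). Time passes only in rows, so rows that do not move let the fingers close. It gives the time, the measured TCP pose, the force and the opening at its end, in the units of the state.
- get_state(): the state, without advancing time (a new reading comes with each control period).
- eyes.get_image(name): name is "scene" or "top"; returns (picture, depth): 480x640x3 uint8, red, green, blue; 480x640 float32, m along the optical axis (not along the pixel's ray), 0 where there is no reading.
- eyes.camera_params(name): a dict with "camera_matrix" (3x3 intrinsics, pixels), "pose" (4x4, takes a point from camera to world coordinates). Camera axes: x right, y down, z forward; pixel columns grow to the right and rows downward; lengths in m; the calibration is good to about 2 mm. A picture is of the moment at which its call begins. camera_params takes no time and is no camera call.
- job.close_job(): hands the job in, once; it reports no verdict.
The state is a dict: "time": time; "joint_positions": joint angles; "qd": joint speeds; "joint_torque": joint torques, N m; "position": TCP position; "tool_rot": TCP orientation; "ft_force": force on the tool from outside, world axes, zero at the start; "torque": the same for the moment, N m; "grip_width": opening from 0.0 (shut) to 1.0 (fully open).
Only numpy, scipy, OpenCV 4.12 (cv2) and the standard library are available. Lean on these libraries where they do the work, as an engineer would, in place of code of your own. Each camera call takes 0.05 s, during which the arm holds its last target. There are 200 camera calls.

## Task

Get the pale wooden serving board out of the slanted rack and set it out for display: lean it squarely back against the low steel panel, with the whole of its lower edge on the red strip. The tall blue tin on the rack's little shelf is in the way, so first stand it aside on the counter, and when the board is leaning put it back in the middle of that shelf. Do not drop or tip either of them, and leave the bowl, jar, tart and carton alone.

Things in the scene. Friction and masses are not known exactly. Their poses are not given: they have to be found in the camera images.
- rack: Fixed dark rack, 108 (x) x 150 (y) mm. Origin at counter height under the board's foot. A slot between two plates (to 107 mm above the counter) holds the board 25 deg from vertical, top towards rack -x; it comes out only upwards along that slope. Its upper 70 mm stand free. On the +x side a small wooden shelf, top 115 mm up, overhangs close to the board. Yaw varies.
- tin_shelf (a point): Middle of the top of the rack's small wooden shelf (76 mm in rack x, 100 mm in rack y, 6 mm thick), 115 mm above the counter; 2 mm to the rack's +x of its origin. Axes as the rack's. The tin stands here at the start and must finally be back here.
- panel: Fixed low stainless-steel splash panel, 260 mm long (its y), 12 mm thick, 115 mm high. Origin at counter height at the middle of the foot of its face, which is upright and looks along its own +x. Two small struts stand behind it (to 40 mm behind the face). Yaw varies.
- strip (a point): Middle of the red strip marked flat on the counter in front of the panel: 40 mm wide (panel x, from 30 to 70 mm in front of the face), 240 mm long (panel y). The board's foot goes here, with the back of the board resting on the panel's top edge. Axes as the panel's.
- board_center (a point): Centre of the serving board (pale wood, dark stripe, red line by the foot; 12 mm thick along its x, 150 mm wide along its y, 180 mm high along its z; about 0.25 kg). Its z axis points from foot to top edge. At the start it leans in the rack's slot with its top towards the rack's -x, resting on the rear plate; its foot is about 13 mm above the counter.
- board_foot (a point): Middle of the board's lower edge, 90 mm below board_center along the board's z; axes as the board's.
- tin_center (a point): Centre of the tall blue tin with a brass-coloured lid: upright cylinder 64 mm in diameter, 160 mm high, about 0.3 kg; z up, the lid's top is 80 mm above this point. Best gripped 30 to 45 mm below the lid's top, fingers closing along the rack's y.
- bowl_center (a point): Centre of a loose steel bowl, 90 mm across, 45 mm high. Bystander.
- jar_center (a point): Centre of a loose green glass jar, 60 mm across, 90 mm high. Bystander.
- tart_center (a point): Centre of a loose yellow tart with red filling, 72 mm across, 28 mm high. Bystander.
- carton_center (a point): Centre of a loose black carton, 45 x 90 x 110 mm high. Bystander.

How it is judged:
By the outcome, as a careful person would: the job done as asked, in the order asked, and still so for the second after the job is handed in, with the robot touching nothing.
It also fails if it takes over 72 s, if anything falls off the work surface, if the arm or the gripper's body presses on something with over 40 N, if the wrist force passes 120 N, or if a joint passes its speed limit or range.

## Working session

There is one attempt and no reset: what is moved stays moved. The work goes in short steps, Python scripts to look and compute and a shell command to move; the robot and the scene stay as the last step left them, time stands still between calls to the robot, and variables do not carry over. Pictures are saved under pics/ and viewed, about 8 in all and at most 12, crops included, and the job is handed in when it is done.

```bash
mkdir -p pics; cat > h.py <<'E'
import numpy as np, cv2
from bench import get_state, eyes, job
from scipy.spatial.transform import Rotation as R
def snap(name, tag, crop=None, scale=1):
    im,d=eyes.get_image(name); np.savez(f'{tag}.npz',im=im,d=d)
    o=im if crop is None else im[crop[1]:crop[3],crop[0]:crop[2]]
    if scale!=1: o=cv2.resize(o,None,fx=scale,fy=scale,interpolation=cv2.INTER_CUBIC)
    cv2.imwrite(f'pics/{tag}.png',o[:,:,::-1]); return im,d
def cloud(name,d):
    p=eyes.camera_params(name);K=np.array(p['camera_matrix']);T=np.array(p['pose'])
    v,u=np.mgrid[:480,:640]; 
    c=np.stack([(u-K[0,2])/K[0,0]*d,(v-K[1,2])/K[1,1]*d,d],-1)
    w=c@T[:3,:3].T+T[:3,3]; w[d==0]=np.nan; return w
def st():
    s=get_state(); Rm=R.from_rotvec(s['tool_rot']).as_matrix()
    return s,np.array(s['position']),Rm
E
python3 - <<'E'
from h import *
a,d=snap('top','top0'); b,d2=snap('scene','sc0')
for n in('top','scene'):
    p=eyes.camera_params(n);print(n,np.round(p['camera_matrix'],1).tolist(),np.round(p['pose'],3).tolist())
s,p,Rm=st();print(s['time'],p,Rm.round(3),s['grip_width'])
E
```

```text
top [[484.5, 0.0, 318.7], [0.0, 484.5, 237.7], [0.0, 0.0, 1.0]] [[0.004, -0.996, 0.086, 0.513], [-1.0, -0.007, -0.03, 0.009], [0.031, -0.086, -0.996, 1.096], [0.0, 0.0, 0.0, 1.0]]
scene [[452.8, 0.0, 324.4], [0.0, 452.8, 237.1], [0.0, 0.0, 1.0]] [[0.245, 0.841, -0.482, 1.03], [0.97, -0.211, 0.124, -0.111], [0.003, -0.498, -0.867, 0.916], [0.0, 0.0, 0.0, 1.0]]
0.1 [ 0.27643977 -0.58769302  0.18446328] [[ 0.905  0.426 -0.001]
 [ 0.426 -0.905  0.001]
 [-0.    -0.002 -1.   ]] 1.0005315598631694
```

View pics/top0.png

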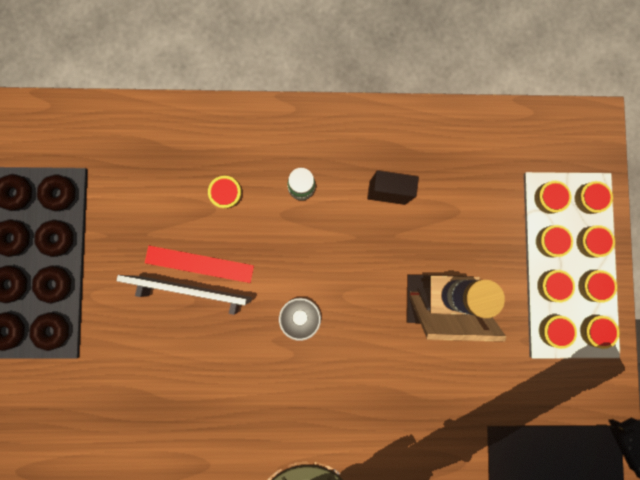

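View pics/sc0.png

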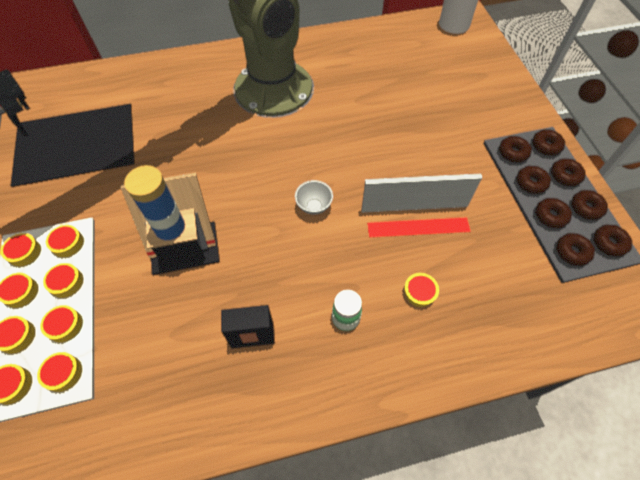

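The top view shows the tin's lid at about (485,298) and the board's top edge along (425..505,337). The panel's top runs (118,278)-(246,301), and the strip (148,255)-(252,273). The scene view agrees.

```bash
cat > meas.py <<'E'
from h import *
def fit(tag='top0',tag2='sc0'):
    out={}
    for cam,t in(('top',tag),('scene',tag2)):
        z=np.load(t+'.npz'); im=z['im'].astype(int); w=cloud(cam,z['d']); 
        hsv=cv2.cvtColor(z['im'],cv2.COLOR_RGB2HSV).astype(int)
        X,Y,Z=w[...,0],w[...,1],w[...,2]
        def rect(n,m):
            q=w[m]; q=q[np.isfinite(q).all(1)]
            if len(q)<15: print(cam,n,'few',len(q));return
            c,s,a=cv2.minAreaRect((q[:,:2]*1000).astype(np.float32))
            print(cam,n,len(q),'c',np.round(c,1),'size',np.round(s,1),'ang',round(a,2),'z',np.round(np.percentile(q[:,2],[5,50,95])*1000,1))
        reach=(X>.2)&(X<.8)
        red=(im[...,0]>170)&(im[...,1]<80)&(im[...,2]<80)
        rect('strip',red&(Z<.012)&(Y>.1)&(Y<.45)&(X>.40)&(X<.58))
        rect('paneltop',(Z>.108)&(Z<.125)&(Y>.1)&(Y<.45)&(X>.3)&(X<.58))
        rect('lid',(Z>.268)&(Z<.285)&(Y<-.2)&(Y>-.5)&(X>.3)&(X<.55))
        rect('shelf',(Z>.108)&(Z<.121)&(Y<-.15)&(Y>-.42)&(X>.3)&(X<.55)&(hsv[...,1]<190)&(hsv[...,2]>90))
        rect('jar',(Z>.08)&(Z<.1)&(Y>-.05)&(Y<.12)&(X>.52)&(X<.75))
        rect('carton',(Z>.1)&(Z<.12)&(Y>-.28)&(Y<-.08)&(X>.5)&(X<.75))
        rect('bowl',(Z>.035)&(Z<.055)&(Y>-.05)&(Y<.12)&(X>.25)&(X<.45))
        rect('tart',(Z>.02)&(Z<.04)&(Y>.12)&(Y<.3)&(X>.52)&(X<.75))
        rect('hi',(Z>.125)&(Z<.2)&(Y<-.15)&(Y>-.45)&(X>.25)&(X<.40))
        rect('boardtop',(Z>.166)&(Z<.19)&(Y<-.15)&(Y>-.45)&(X>.25)&(X<.40))
if __name__=='__main__': 
    import sys; fit(*sys.argv[1:])
E
python3 meas.py
python3 - <<'E'
from h import *
a=np.load('top0.npz')['im'][250:370,370:550]; b=np.load('sc0.npz')['im'][150:290,90:270]
a=cv2.resize(a,None,fx=4,fy=4,interpolation=2)[:,:720];cv2.imwrite('pics/ct.png',a[:,:,::-1])
E
```

```text
top strip 1733 c [547.5 243.9] size [241.   41.3] ang 79.42 z [-1.7  1.7  5. ]
top paneltop 812 c [492.3 253.8] size [260.1  12.4] ang 79.48 z [112.5 115.5 118.4]
top lid 1173 c [ 482.3 -299.7] size [62.6 65.2] ang 0.22 z [272.8 275.7 278. ]
top shelf 915 c [ 479.  -301.2] size [149.2  84.6] ang 88.6 z [110.3 115.4 119.4]
top jar 503 c [722.2  15.7] size [51.6 50.7] ang 0.32 z [87.4 90.8 94.3]
top carton 1131 c [ 620.1 -203.9] size [264.8  98.4] ang 13.88 z [107.4 111.3 116.2]
top bowl 273 c [418.   18.1] size [85.9 63.6] ang 89.82 z [36.  43.5 47.8]
top tart 809 c [706.9 187.7] size [70.  69.1] ang 0.85 z [26.7 30.  33.1]
top hi few 6
top boardtop few 6
scene strip 1304 c [547.7 243.3] size [237.8  39.8] ang 79.2 z [-4.3 -1.4  1.3]
scene paneltop 611 c [493.1 252.7] size [260.5  15.9] ang 79.32 z [109.1 111.9 114.7]
scene lid 922 c [ 483.3 -300.9] size [64.3 65.9] ang 75.06 z [270.5 273.  274.8]
scene shelf 996 c [ 477.3 -300.4] size [ 94.4 150.7] ang 0.68 z [109.8 113.  118.6]
scene jar 565 c [724.2  15.9] size [50.8 51.8] ang 75.62 z [84.9 87.9 90.4]
scene carton 1333 c [ 620.3 -204.9] size [266.1  98.1] ang 13.64 z [104.6 108.3 113.2]
scene bowl 207 c [416.9  16.6] size [64.6 87.8] ang 0.06 z [36.  40.9 44.5]
scene tart 831 c [708.2 186. ] size [70.2 71.1] ang 48.74 z [23.8 26.9 29.7]
scene hi few 1
scene boardtop few 1
```

View pics/ct.png

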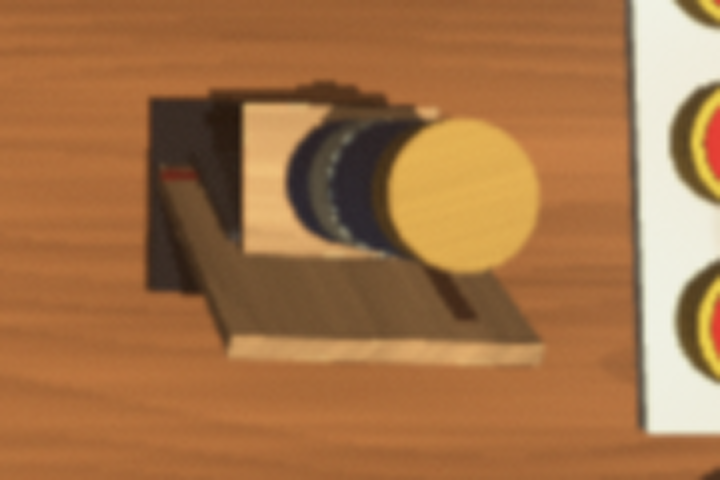

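The crop shows the board's front face, with its top edge along the crop's (232,345)-(542,355). The tin stands on the shelf. Next I fit the board plane.

```bash
cat > bd.py <<'E'
from h import *
def plane(q):
    for _ in range(6):
        c=q.mean(0); n=np.linalg.svd(q-c,full_matrices=False)[2][2]; r=(q-c)@n; q=q[abs(r)<max(.0025,2*r.std())] if _<5 else q
    return c,n*np.sign(n[2]),q
if __name__=='__main__':
  for cam,t in(('top','top0'),('scene','sc0')):
    z=np.load(t+'.npz'); w=cloud(cam,z['d']); q=w[np.isfinite(w).all(2)]
    m=(q[:,2]>.122)&(q[:,2]<.185)&(q[:,1]<-.21)&(q[:,1]>-.39)&(q[:,0]>.36)&(q[:,0]<.446)
    q=q[m]; 
    c,n,qq=plane(q); print(cam,len(q),len(qq),'c',c.round(4),'n',n.round(3),'tilt',np.degrees(np.arcsin(n[2])).round(1),'yaw',np.degrees(np.arctan2(n[1],n[0])).round(2))
    y=np.array([-n[1],n[0],0]);y/=np.linalg.norm(y)
    e=qq@y; print('y extents',np.percentile(e,[0.5,99.5]).round(4),'zmax',qq[:,2].max().round(4), 'mid along y',((np.percentile(e,.5)+np.percentile(e,99.5))/2).round(4),'yaxis',y.round(4))
    top=q[q[:,2]>.165]; print('top band',np.percentile(top,[1,50,99],axis=0).round(4).tolist())
    # rack dark base, shelf points
    sh=w[(w[...,2]>.105)&(w[...,2]<.121)&(w[...,1]>-.37)&(w[...,1]<-.22)&(w[...,0]>.449)&(w[...,0]<.56)]
    print('shelf ext',np.percentile(sh,[1,99],axis=0).round(4).tolist())
E
python3 bd.py
```

```text
top 1706 1351 c [ 0.4225 -0.299   0.153 ] n [ 0.9   -0.021  0.435] tilt 25.8 yaw -1.35
y extents [-0.3632 -0.2146] zmax 0.1823 mid along y -0.2889 yaxis [0.0236 0.9997 0.    ]
top band [[0.4, -0.3724, 0.1655], [0.4098, -0.2986, 0.1748], [0.4182, -0.2245, 0.1804]]
shelf ext [[0.4491, -0.3444, 0.108], [0.5215, -0.2473, 0.12]]
scene 1052 859 c [ 0.4235 -0.2787  0.1495] n [ 0.903 -0.02   0.429] tilt 25.4 yaw -1.25
y extents [-0.3657 -0.2162] zmax 0.1774 mid along y -0.2909 yaxis [0.0219 0.9998 0.    ]
top band [[0.4009, -0.3741, 0.1651], [0.4122, -0.2605, 0.1715], [0.4204, -0.2255, 0.1771]]
shelf ext [[0.4511, -0.3484, 0.1079], [0.5229, -0.2493, 0.1199]]
```

The measurements agree with the known sizes: rack origin about (0.4815, -0.300) with yaw -1.3°, tin (0.483, -0.300), panel yaw about -10.6°. The tool can't tilt, so I'll grip the board near its top with vertical fingers. I'll lean it back onto the panel with the jaws loose. First move goes to above the tin.

```bash
cat >> h.py <<'E'
def go(x,y,z,yaw=None):
    "tool-axis units from the measured pose to a TCP target; shift after the turn"
    s,p,Rm=st(); cur=np.degrees(np.arctan2(Rm[1,0],Rm[0,0])); t=0 if yaw is None else (cur-yaw+180)%360-180
    a=np.radians(cur-t); X=np.array([np.cos(a),np.sin(a)]);Y=np.array([np.sin(a),-np.cos(a)])
    d=np.array([x,y,z])-p
    print('t %.2f p %s yaw %.2f grip %.3f F %s q7 %.2f'%(s['time'],p.round(4),cur,s['grip_width'],np.round(s['ft_force'],1),s['joint_positions'][6]))
    print('turn units %.2f  then units x %.2f y %.2f z %.2f'%(t/5,d[:2]@X/.04,d[:2]@Y/.04,-d[2]/.04))
E
python3 -m jog '[[[1,0,0,-0.6,0.9],[1,0,0,-0.6,0.9],[1,0,0,-0.6,0.9],[1,0,0,-0.6,0.9],[1,0,0,-0.6,0.9],[1,0,0,-0.4,0.8]]]'
python3 -m jog '[[[1,0.5,-0.73,0,0],[1,0.5,-0.73,0,0],[1,0.5,-0.73,0,0],[1,0.5,-0.73,0,0],[1,0.5,-0.73,0,0],[1,0.5,-0.73,0,0],[1,0.5,-0.73,0,0],[1,0.5,-0.73,0,0],[1,0.5,-0.73,0,0],[1,0.5,-0.73,0,0]]]'
python3 -m jog '[[[1,0,0,0,0],[1,0,0,0,0]]]'
python3 -c "
from h import *
go(.4828,-.3003,.218,-1.3)"
```

```text
time: 0.85
position: [0.2768, -0.5883, 0.3223]
tool_rot: [3.141, -0.039, 0.0]
ft_force: [-0.1, -0.4, -0.1]
grip_width: 0.998
time: 2.1
position: [0.4837, -0.2997, 0.321]
tool_rot: [-3.141, 0.036, 0.001]
ft_force: [0.7, -0.4, -0.4]
grip_width: 1.002
time: 2.35
position: [0.4827, -0.3014, 0.3211]
tool_rot: [3.141, -0.037, -0.002]
ft_force: [0.4, 0.3, -0.0]
grip_width: 0.997
t 2.35 p [ 0.4827 -0.3014  0.3211] yaw -1.34 grip 0.997 F [ 0.4  0.3 -0. ] q7 -1.11
turn units -0.01  then units x 0.00 y -0.03 z 2.58
```

```bash
python3 -m jog '[[[1,0,0,0.6,0],[1,0,0,0.6,0],[1,0,0,0.6,0],[1,0,0,0.5,0],[1,0,0,0.25,0],[1,0,0,0,0]]]' 25
python3 -m jog '[[[0,0,0,0,0],[0,0,0,0,0],[0,0,0,0,0],[0,0,0,0,0],[0,0,0,0,0],[0,0,0,0,0]]]' 25
python3 -m jog '[[[0,0,0,-0.1,0],[0,0,0,-0.2,0],[0,0,0,-0.3,0],[0,0,0,-0.3,0],[0,0,0,-0.1,0],[0,0,0,0,0]]]'
python3 -c "
from h import *
go(.64,-.305,.258,-1.3)"
```

```text
time: 3.1
position: [0.4825, -0.3015, 0.2189]
tool_rot: [-3.141, 0.038, 0.002]
ft_force: [-0.1, -0.3, 1.0]
grip_width: 0.998
time: 3.85
position: [0.4836, -0.3008, 0.2199]
tool_rot: [3.141, -0.035, 0.001]
ft_force: [-0.5, 0.4, 3.4]
grip_width: 0.732
time: 4.6
position: [0.4835, -0.3009, 0.2599]
tool_rot: [3.141, -0.036, 0.001]
ft_force: [0.3, -0.2, -3.0]
grip_width: 0.734
t 4.60 p [ 0.4835 -0.3009  0.2599] yaw -1.30 grip 0.734 F [ 0.3 -0.2 -3. ] q7 -1.11
turn units 0.00  then units x 3.91 y 0.01 z 0.05
```

```bash
python3 -m jog '[[[0,0.3,0,0,0],[0,0.6,0,0,0],[0,0.6,0,0,0],[0,0.6,0,0,0],[0,0.6,0,0,0],[0,0.6,0,0,0],[0,0.4,0,0,0],[0,0.2,0,0,0],[0,0,0.0,0.2,0],[0,0,0,0.4,0]]]'
python3 -m jog '[[[0,0,0,0.5,0],[0,0,0,0.5,0],[0,0,0,0.5,0],[0,0,0,0.5,0],[0,0,0,0.5,0],[0,0,0,0.4,0],[0,0,0,0.2,0],[0,0,0,0.06,0],[0,0,0,0,0]]]'
python3 -c "
from h import *
go(.64,-.305,.105,-1.3)"
```

```text
time: 5.85
position: [0.6391, -0.3047, 0.2352]
tool_rot: [3.141, -0.036, 0.001]
ft_force: [0.1, 0.1, -3.5]
grip_width: 0.731
time: 6.98
position: [0.6397, -0.3045, 0.1097]
tool_rot: [3.141, -0.036, 0.002]
ft_force: [-0.1, 0.2, -3.6]
grip_width: 0.732
t 6.97 p [ 0.6397 -0.3045  0.1097] yaw -1.30 grip 0.732 F [-0.1  0.2 -3.6] q7 -1.27
turn units 0.00  then units x 0.01 y 0.01 z 0.12
```

```bash
python3 -m jog '[[[0,0,0,0.04,0],[0,0,0,0.04,0],[0,0,0,0.03,0],[0,0,0,0,0]]]'
python3 -m jog '[[[0,0,0,0.02,0],[0,0,0,0,0]]]'
```

```text
time: 7.48
position: [0.6395, -0.3044, 0.1051]
tool_rot: [3.141, -0.036, 0.001]
ft_force: [-1.4, -0.3, -1.8]
grip_width: 0.728
time: 7.72
position: [0.6398, -0.3044, 0.1051]
tool_rot: [3.141, -0.036, 0.002]
ft_force: [-1.1, 0.9, 4.0]
grip_width: 0.734
```

```bash
python3 -m jog '[[[1,0,0,0,0],[1,0,0,0,0],[1,0,0,0,0],[1,0,0,0,0],[1,0,0,-0.4,0],[1,0,0,-0.8,0],[1,0,0,-0.8,0],[1,0,0,-0.8,-1],[1,0,0,-0.8,-1],[1,0,0,-0.8,-1]]]'
python3 -m jog '[[[1,0,0,-0.4,-1],[1,0,0,0,-1],[1,0,0,0,-1],[1,0,0,0,-1],[1,0,0,0,-1],[1,0,0,0,-1],[1,0,0,0,-1],[1,0,0,0,-1],[1,0,0,0,-1],[1,0,0,0,-1]]]'
python3 -m jog '[[[1,0,0,0,-1],[1,0,0,0,-1],[1,0,0,0,-1],[1,0,0,0,-1],[1,0,0,0,-1],[1,0,0,0,0]]]'
python3 -c "
from h import *
go(.41,-.298,.157,88.7)"
```

```text
time: 8.98
position: [0.6394, -0.3043, 0.2825]
tool_rot: [3.118, 0.379, 0.002]
ft_force: [0.8, -0.2, -0.2]
grip_width: 0.999
time: 10.22
position: [0.6393, -0.3044, 0.2974]
tool_rot: [2.665, 1.661, 0.001]
ft_force: [0.9, -0.3, 0.5]
grip_width: 1.0
time: 10.98
position: [0.6394, -0.3044, 0.2971]
tool_rot: [2.247, 2.194, 0.001]
ft_force: [0.6, -0.8, -0.2]
grip_width: 1.003
t 10.97 p [ 0.6394 -0.3044  0.2971] yaw 88.64 grip 1.003 F [ 0.6 -0.8 -0.2] q7 0.25
turn units -0.01  then units x 0.03 y -5.74 z 3.50
```

```bash
cat > b2.py <<'E'
from h import *
from bd import plane
import sys
snap('top','top1');snap('scene','sc1')
for cam,t in(('top','top1'),('scene','sc1')):
    w=cloud(cam,np.load(t+'.npz')['d']); q=w[np.isfinite(w).all(2)]
    q=q[(q[:,2]>.125)&(q[:,2]<.2)&(q[:,1]<-.2)&(q[:,1]>-.4)&(q[:,0]>.36)&(q[:,0]<.446)]
    c,n,f=plane(q); print(cam,len(f),c.round(4),n.round(3),'x at z.155',(c[0]-(.155-c[2])*n[2]/n[0]).round(4),'yaw',np.degrees(np.arctan2(n[1],n[0])).round(2),'z',np.percentile(f[:,2],[1,99]).round(4),'y',np.percentile(f[:,1],[1,99]).round(4))
    r=(q-c)@n; b=q[(r<-.003)]; print('behind',len(b),np.percentile(b,[2,50,98],axis=0).round(4).tolist() if len(b)>5 else '')
E
python3 b2.py
```

```text
top 1274 [ 0.422  -0.2986  0.1543] [ 0.9   -0.02   0.436] x at z.155 0.4216 yaw -1.3 z [0.1257 0.1796] y [-0.3727 -0.2252]
behind 334 [[0.4001, -0.3694, 0.1383], [0.4042, -0.2924, 0.1749], [0.4247, -0.2241, 0.1782]]
scene 1462 [ 0.4224 -0.2901  0.151 ] [ 0.902 -0.02   0.431] x at z.155 0.4205 yaw -1.24 z [0.1255 0.1763] y [-0.3557 -0.2262]
behind 149 [[0.4004, -0.3529, 0.1281], [0.4058, -0.2889, 0.1719], [0.4292, -0.2252, 0.1748]]
```

```bash
python3 -m jog '[[[1,0,-0.5,0,0],[1,0,-0.7,0,0],[1,0,-0.8,0,0],[1,0,-0.8,0,0],[1,0,-0.8,0,0],[1,0,-0.8,0,0],[1,0,-0.7,0,0],[1,0,-0.44,0,0],[1,0,-0.2,0,0],[1,0,0,0,0]]]'
```

```text
time: 12.32
position: [0.4099, -0.2991, 0.2961]
tool_rot: [2.246, 2.195, 0.0]
ft_force: [0.4, -0.3, 0.3]
grip_width: 1.002
```

```bash
python3 -m jog '[[[1,0,0,0.5,0],[1,0,0,0.7,0],[1,0,0,0.7,0],[1,0,0,0.7,0],[1,0,0,0.5,0],[1,0,0,0.3,0],[1,0,0,0.06,0],[0.4,0,0,0,0],[0.4,0,0,0,0],[0.4,0,0,0,0]]]' 12
python3 -m jog '[[[0,0,0,0,0],[0,0,0,0,0],[0,0,0,0,0],[0,0,0,0,0],[0,0,0,0,0],[0,0,0,0,0]]]'
```

```text
time: 13.58
position: [0.4101, -0.2994, 0.1581]
tool_rot: [2.246, 2.195, -0.0]
ft_force: [1.1, 1.0, 0.0]
grip_width: 0.745
time: 14.32
position: [0.4097, -0.2992, 0.1575]
tool_rot: [2.247, 2.196, -0.0]
ft_force: [0.2, -0.1, 0.9]
grip_width: 0.062
```

```bash
python3 -c "
from h import *
snap('scene','sc2',(90,110,290,290),3); print(get_state()['grip_width'])"
```

```text
0.042672898248419064
```

View pics/sc2.png

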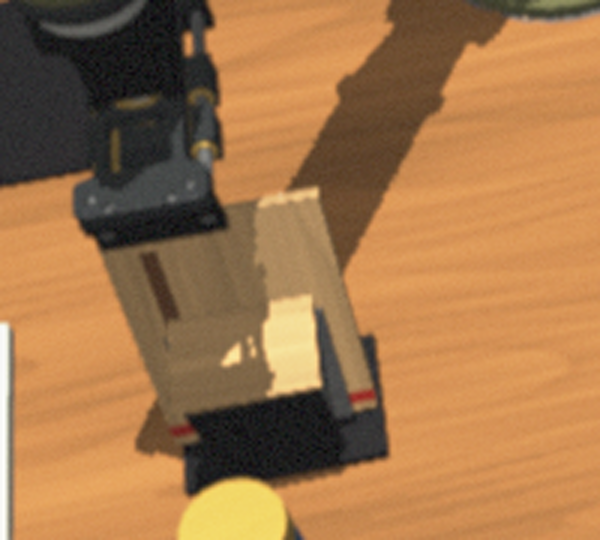

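The fingers read nearly shut, about 4 mm, which is less than the board's thickness. I need to see why.

```bash
python3 -c "
from h import *
im,d=snap('top','top2',(370,220,550,370),4)
w=cloud('top',d); 
s,p,Rm=st(); print(p,Rm.round(3).tolist(),s['grip_width'])
for c in ('top','scene'):
  P=eyes.camera_params(c);K=np.array(P['camera_matrix']);T=np.linalg.inv(P['pose'])
  for q in ([.41,-.299,.158],[.41,-.299,.227],[.399,-.299,.174],[.4216,-.299,.155]):
    v=K@(T[:3,:3]@q+T[:3,3]);print(c,q,(v[:2]/v[2]).round(1))
"; python3 - <<'E'
import sys; sys.argv=['x']
from h import *
from bd import plane
w=cloud('scene',np.load('sc2.npz')['d']); q=w[np.isfinite(w).all(2)]
q=q[(q[:,2]>.125)&(q[:,2]<.2)&(q[:,1]<-.2)&(q[:,1]>-.4)&(q[:,0]>.33)&(q[:,0]<.446)]
c,n,f=plane(q);print(len(f),c.round(4),n.round(3),(c[0]-(.155-c[2])*n[2]/n[0]).round(4))
E
```

```text
[ 0.40969833 -0.29910777  0.15743548] [[0.023, 1.0, -0.0], [1.0, -0.023, -0.0], [-0.0, -0.0, -1.0]] 0.02108885431171592
top [0.41, -0.299, 0.158] [462.9 333.8]
top [0.41, -0.299, 0.227] [475.5 338.2]
top [0.399, -0.299, 0.174] [465.8 340.7]
top [0.4216, -0.299, 0.155] [462.3 327.6]
scene [0.41, -0.299, 0.158] [161.3 186.2]
scene [0.41, -0.299, 0.227] [150.2 164.9]
scene [0.399, -0.299, 0.174] [158.5 177.3]
scene [0.4216, -0.299, 0.155] [162.1 191.5]
1432 [ 0.424  -0.2951  0.1477] [ 0.901 -0.021  0.433] 0.4205
```

View pics/top2.png

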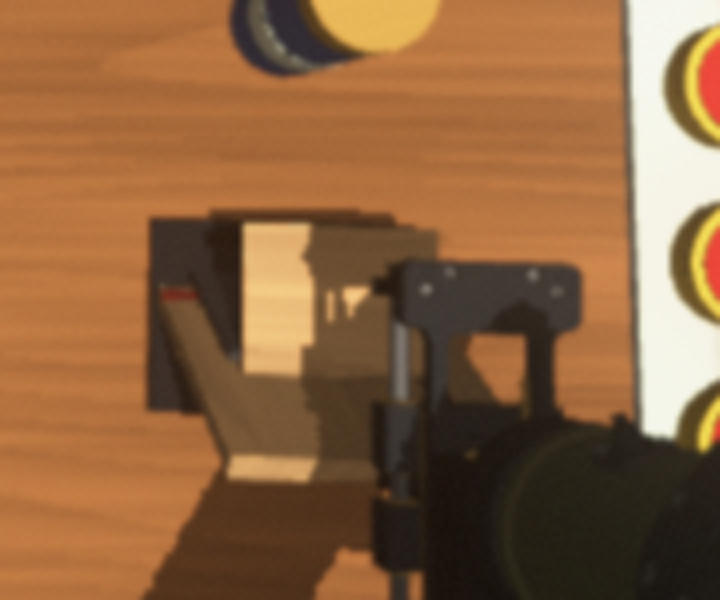

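```bash
python3 -m jog '[[[0,0,0,0,0],[0,0,0,0,0],[0,0,0,0,0]]]'; python3 -c "
from h import *
s=get_state();print(s['ft_force'],s['torque'],s['grip_width'])"
python3 -m jog '[[[0,0,0,-0.1,0],[0,0,0,-0.1,0],[0,0,0,0,0]]]'; python3 -c "
from h import *
s=get_state();print(s['ft_force'],s['torque'],s['grip_width'])"
```

```text
time: 14.8
position: [0.4097, -0.2991, 0.1574]
tool_rot: [2.247, 2.196, -0.0]
ft_force: [0.2, 0.9, -0.7]
grip_width: 0.006
[ 0.17576371  0.90960468 -0.66588346] [-0.01959129 -0.10753633 -0.01148523] 0.006258758153853693
time: 15.18
position: [0.4101, -0.2994, 0.1661]
tool_rot: [2.246, 2.195, 0.0]
ft_force: [-0.5, -1.2, -0.8]
grip_width: 0.006
[-0.4847372  -1.15907102 -0.84154691] [-0.01332467 -0.10894326  0.06139242] 0.006284596688985978
```

```bash
python3 -m jog '[[[0,0,0,-0.5,0],[0,0,0,-0.8,0],[0,0,0,-0.8,0],[0,0,0,-0.4,0],[0,0,0,0,0]]]'; python3 -c "
from h import *
a,d=snap('scene','sc3'); b,e=snap('top','top3')
A=cv2.resize(a[80:280,60:260],None,fx=2,fy=2);B=cv2.resize(b[220:420,380:580],None,fx=2,fy=2)
o=np.hstack([A,B]);cv2.imwrite('pics/x3.png',o[:,:,::-1])
s,p,_=st();print(p,s['grip_width'])
for c in ('top','scene'):
  P=eyes.camera_params(c);K=np.array(P['camera_matrix']);T=np.linalg.inv(P['pose'])
  v=K@(T[:3,:3]@p+T[:3,3]);v=(v[:2]/v[2]);print(c,v.round(1), (v-[60,80])*2 if c=='scene' else (v-[380,220])*2+[400,0])
"; python3 b2.py
```

```text
time: 15.8
position: [0.4102, -0.2994, 0.2661]
tool_rot: [2.245, 2.195, 0.0]
ft_force: [0.2, -0.9, -1.5]
grip_width: 0.006
[ 0.40923385 -0.29880778  0.26421348] 0.005188802156588016
top [483.1 341.2] [606.2334019  242.44792207]
scene [143.6 151.8] [167.27705536 143.64169146]
top 1077 [ 0.4229 -0.2871  0.1529] [ 0.9   -0.021  0.436] x at z.155 0.4219 yaw -1.34 z [0.1258 0.1793] y [-0.3603 -0.2248]
behind 251 [[0.4, -0.3334, 0.1351], [0.4043, -0.2709, 0.1747], [0.425, -0.2241, 0.1781]]
scene 1696 [ 0.4219 -0.301   0.1516] [ 0.902 -0.021  0.43 ] x at z.155 0.4203 yaw -1.35 z [0.1259 0.1762] y [-0.3738 -0.2266]
behind 173 [[0.3995, -0.3713, 0.127], [0.4057, -0.2904, 0.172], [0.43, -0.2253, 0.1747]]
```

View pics/x3.png

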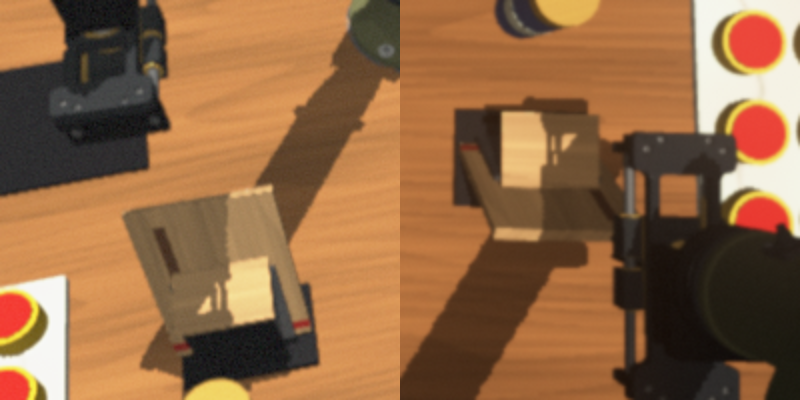

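```bash
python3 - <<'E'
from h import *
s,p,Rm=st()
for c,t in (('top','top3'),('scene','sc3')):
  P=eyes.camera_params(c);K=np.array(P['camera_matrix']);T=np.linalg.inv(P['pose'])
  d=np.load(t+'.npz')['d']; w=cloud(c,d)
  for o in ([0,0,0],[0,0,-.01],[0,0,-.02],[0,0,-.03],[0,0,-.05],[0,0,-.07],[.02,0,-.02],[0,.095,-.07],[0,-.095,-.07],[-.037,.095,-.07],[.037,.095,-.07]):
    g=p+Rm@o; v=K@(T[:3,:3]@g+T[:3,3]);u=(v[:2]/v[2]).round().astype(int); print(c,o,u,'expected depth',v[2].round(3),'seen',d[u[1],u[0]].round(3),w[u[1],u[0]].round(3))
w=cloud('scene',np.load('sc3.npz')['d']);q=w[np.isfinite(w).all(2)]
q=q[(q[:,0]>.28)&(q[:,0]<.55)&(q[:,1]>-.42)&(q[:,1]<-.2)&(q[:,2]>.2)]
for z in np.arange(.2,.42,.02):
  m=q[(q[:,2]>=z)&(q[:,2]<z+.02)]
  if len(m):print(round(z,2),len(m),m.min(0).round(3),m.max(0).round(3))
E
```

```text
top [0, 0, 0] [483 341] expected depth 0.829 seen 1.093 [ 0.377 -0.397 -0.001]
top [0, 0, -0.01] [485 342] expected depth 0.819 seen 1.091 [ 0.375 -0.4    0.001]
top [0, 0, -0.02] [487 343] expected depth 0.809 seen 0.712 [ 0.421 -0.261  0.381]
top [0, 0, -0.03] [490 344] expected depth 0.799 seen 0.699 [ 0.422 -0.261  0.394]
top [0, 0, -0.05] [494 345] expected depth 0.779 seen 0.701 [ 0.42  -0.267  0.393]
top [0, 0, -0.07] [500 347] expected depth 0.759 seen 0.697 [ 0.418 -0.274  0.397]
top [0.02, 0, -0.02] [476 343] expected depth 0.809 seen 1.091 [ 0.372 -0.38  -0.   ]
top [0, 0.095, -0.07] [499 286] expected depth 0.768 seen 0.687 [ 0.505 -0.268  0.414]
top [0, -0.095, -0.07] [500 409] expected depth 0.751 seen 0.67 [ 0.336 -0.264  0.416]
top [-0.037, 0.095, -0.07] [522 287] expected depth 0.769 seen 0.687 [ 0.504 -0.301  0.415]
top [0.037, 0.095, -0.07] [476 285] expected depth 0.767 seen 0.985 [ 0.503 -0.342  0.117]
scene [0, 0, 0] [144 152] expected depth 0.841 seen 1.188 [ 0.154 -0.375 -0.005]
scene [0, 0, -0.01] [142 148] expected depth 0.833 seen 1.194 [ 0.139 -0.38  -0.00
[... 311 characters left out ...]
en 0.674 [ 0.494 -0.273  0.414]
scene [0.02, 0, -0.02] [151 143] expected depth 0.826 seen 1.201 [ 0.128 -0.355 -0.003]
scene [0, 0.095, -0.07] [131 168] expected depth 0.735 seen 1.156 [ 0.204 -0.409 -0.   ]
scene [0, -0.095, -0.07] [129  87] expected depth 0.827 seen 0.723 [ 0.404 -0.273  0.407]
scene [-0.037, 0.095, -0.07] [107 172] expected depth 0.731 seen 1.152 [ 0.2   -0.469 -0.002]
scene [0.037, 0.095, -0.07] [154 164] expected depth 0.739 seen 1.169 [ 0.2   -0.353 -0.006]
0.3 6 [ 0.401 -0.289  0.301] [ 0.406 -0.288  0.313]
0.36 256 [ 0.325 -0.338  0.37 ] [ 0.5  -0.26  0.38]
0.38 1299 [ 0.321 -0.339  0.38 ] [ 0.507 -0.26   0.4  ]
0.4 2036 [ 0.317 -0.339  0.4  ] [ 0.509 -0.26   0.42 ]
```

The depth data explains the miss: the visible fingertips are at about 0.30 and the body's underside at 0.37. The state says the TCP is at 0.265. The true tip is therefore about 35 mm above the reported TCP, so the fingers shut above the board, which has not moved. I'll correct by that offset, so the true tip at 0.157 is state z 0.122.

```bash
python3 -m jog '[[[1,0,0,0,0],[1,0,0,0,0],[1,0,0,0,0],[1,0,0,0,0],[1,0,0,0,0],[1,0,0,0,0],[1,0,0,0,0],[1,0,0,0,0]]]' 12; python3 -c "
from h import *
a,d=snap('scene','sc4');w=cloud('scene',d);q=w[np.isfinite(w).all(2)]
q=q[(q[:,0]>.28)&(q[:,0]<.55)&(q[:,1]>-.42)&(q[:,1]<-.2)&(q[:,2]>.2)&(q[:,2]<.38)]
for z in np.arange(.2,.38,.01):
  m=q[(q[:,2]>=z)&(q[:,2]<z+.01)]
  if len(m):print(round(z,2),len(m),m.min(0).round(3),m.max(0).round(3))
go(.41,-.299,.122,88.7)"
```

```text
time: 17.0
position: [0.4097, -0.2991, 0.2654]
tool_rot: [2.246, 2.196, -0.0]
ft_force: [-0.3, 0.6, -0.8]
grip_width: 0.836
0.3 48 [ 0.453 -0.312  0.301] [ 0.458 -0.289  0.31 ]
0.31 63 [ 0.454 -0.311  0.31 ] [ 0.458 -0.289  0.32 ]
0.32 51 [ 0.374 -0.312  0.32 ] [ 0.46  -0.289  0.33 ]
0.33 18 [ 0.373 -0.31   0.33 ] [ 0.461 -0.29   0.339]
0.34 29 [ 0.364 -0.31   0.34 ] [ 0.376 -0.287  0.35 ]
0.35 13 [ 0.36  -0.306  0.35 ] [ 0.375 -0.287  0.357]
0.36 2 [ 0.495 -0.304  0.369] [ 0.496 -0.289  0.37 ]
0.37 270 [ 0.323 -0.339  0.37 ] [ 0.5  -0.26  0.38]
t 17.05 p [ 0.4097 -0.2991  0.2655] yaw 88.70 grip 0.879 F [-0.2  0.5  0. ] q7 0.56
turn units -0.00  then units x 0.00 y 0.01 z 3.59
```

```bash
python3 -m jog '[[[1,0,0,0.5,0],[1,0,0,0.7,0],[1,0,0,0.7,0],[1,0,0,0.7,0],[1,0,0,0.5,0],[1,0,0,0.4,0],[1,0,0,0.1,0],[0,0,0,0,0],[0,0,0,0,0],[0,0,0,0,0]]]' 12
python3 -m jog '[[[0,0,0,0,0],[0,0,0,0,0],[0,0,0,0,0],[0,0,0,0,0],[0,0,0,0,0],[0,0,0,0,0],[0,0,0,0,0]]]'; python3 -m jog '[[[0,0,0,0,0],[0,0,0,0,0]]]'
```

```text
time: 18.3
position: [0.4101, -0.2994, 0.1221]
tool_rot: [2.246, 2.195, -0.0]
ft_force: [0.7, -0.8, 0.5]
grip_width: 0.746
time: 19.18
position: [0.4099, -0.2992, 0.1216]
tool_rot: [2.246, 2.196, 0.0]
ft_force: [-1.0, -0.1, 1.5]
grip_width: 0.213
time: 19.42
position: [0.4098, -0.2991, 0.1215]
tool_rot: [2.246, 2.196, -0.0]
ft_force: [0.2, -0.7, 0.9]
grip_width: 0.215
```

```bash
python3 -m jog '[[[0,0,-0.035,-0.075,0],[0,0,-0.07,-0.15,0],[0,0,-0.07,-0.15,0],[0,0,-0.07,-0.15,0],[0,0,-0.07,-0.15,0],[0,0,-0.07,-0.15,0],[0,0,-0.07,-0.15,0],[0,0,0,0,0]]]' 16; python3 -c "
from h import *
print(get_state()['torque'])
w=cloud('scene',snap('scene','sc5')[1])
from bd import plane
q=w[np.isfinite(w).all(2)]
q=q[(q[:,2]>.125)&(q[:,2]<.26)&(q[:,1]<-.2)&(q[:,1]>-.4)&(q[:,0]>.3)&(q[:,0]<.446)]
c,n,f=plane(q);print(len(f),c.round(4),n.round(3),'top z',f[:,2].max().round(3),'x.155',(c[0]-(.155-c[2])*n[2]/n[0]).round(4))
"
```

```text
time: 20.42
position: [0.3915, -0.2991, 0.1612]
tool_rot: [2.246, 2.195, -0.001]
ft_force: [1.4, 0.4, -0.8]
grip_width: 0.21
[-0.00143304 -0.49989216 -0.04168222]
2374 [ 0.4179 -0.2925  0.164 ] [ 0.909 -0.021  0.416] top z 0.218 x.155 0.422
```

The board is rising with the hand: its top went from 0.177 to 0.218 with the tilt unchanged. Continuing.

```bash
python3 -m jog '[[[0,0,-0.07,-0.15,0],[0,0,-0.07,-0.15,0],[0,0,-0.07,-0.15,0],[0,0,-0.07,-0.15,0],[0,0,-0.07,-0.15,0],[0,0,-0.07,-0.15,0],[0,0,-0.07,-0.15,0],[0,0,0,0,0]]]' 16; cat > b5.py <<'E'
from h import *
import sys
from bd import plane
s=get_state();print(np.round(s['torque'],2),np.round(s['ft_force'],1),s['grip_width'])
w=cloud('scene',snap('scene','sc'+sys.argv[1])[1])
q=w[np.isfinite(w).all(2)]
q=q[(q[:,2]>.13)&(q[:,2]<.35)&(q[:,1]<-.2)&(q[:,1]>-.4)&(q[:,0]>.3)&(q[:,0]<.446)]
c,n,f=plane(q);print(len(f),c.round(4),n.round(3),'top z',f[:,2].max().round(3),'x.155',(c[0]-(.155-c[2])*n[2]/n[0]).round(4))
E
python3 b5.py 6
```

```text
time: 21.48
position: [0.3719, -0.2986, 0.2033]
tool_rot: [2.246, 2.195, -0.001]
ft_force: [1.7, 0.1, -0.7]
grip_width: 0.214
[ 0.03 -0.53  0.03] [ 1.7  0.1 -0.7] 0.21369674065617492
4309 [ 0.4056 -0.2958  0.1895] [ 0.909 -0.021  0.415] top z 0.315 x.155 0.4213
```

```bash
python3 -m jog '[[[0,0,-0.06,-0.15,0],[0,0,-0.05,-0.15,0],[0,0,-0.03,-0.15,0],[0,0,-0.03,-0.15,0],[0,0,0,-0.15,0],[0,0,0,-0.2,0],[0,0,0,-0.3,0],[0,0,0,-0.3,0],[0,0,0,0,0]]]' 16; python3 b5.py 7; python3 -c "
from h import *
a=np.load('sc7.npz')['im'][60:260,60:260];b,_=eyes.get_image('top');B=b[220:420,380:580]
cv2.imwrite('pics/x7.png',cv2.resize(np.hstack([a,B]),None,fx=2,fy=2)[:,:,::-1])"
```

```text
time: 22.65
position: [0.3658, -0.2986, 0.2659]
tool_rot: [2.245, 2.194, 0.0]
ft_force: [0.6, -0.5, -3.1]
grip_width: 0.132
[ 0.03 -0.14  0.06] [ 0.6 -0.5 -3.1] 0.13194353574933346
4633 [ 0.3737 -0.2974  0.2261] [ 1.    -0.022  0.006] top z 0.316 x.155 0.3741
```

View pics/x7.png

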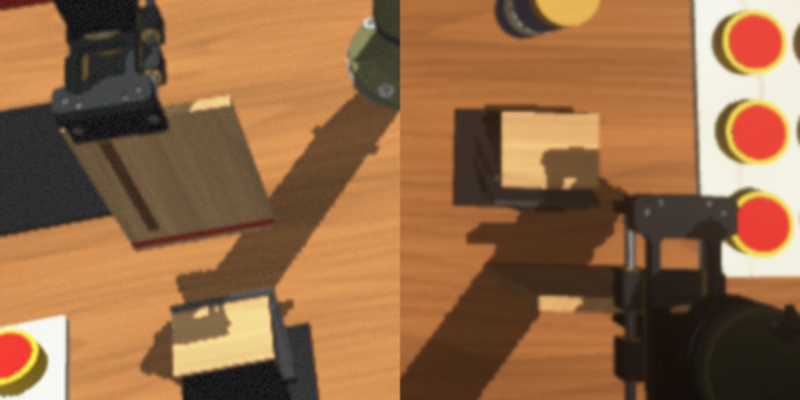

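The board is clear of the rack, hanging upright and gripped flat; the gap reads 11.5 mm. I'll firm the grip, raise, turn to the panel's yaw, and carry it over.

```bash
python3 -m jog '[[[0,0,0,-0.3,0],[0,0,0,-0.3,0.46],[0,0,0,0,0.5],[0,0,0,0,0.5],[0,0,0,0,0.4],[0,0,0,0,0]]]' 25; python3 -c "
from h import *
go(.5458,.2434,.29,79.4)"
```

```text
time: 23.5
position: [0.3651, -0.2981, 0.2886]
tool_rot: [2.417, 2.007, -0.0]
ft_force: [0.1, 0.3, -3.4]
grip_width: 0.134
t 23.50 p [ 0.3651 -0.2981  0.2886] yaw 79.40 grip 0.134 F [ 0.1  0.3 -3.4] q7 0.48
turn units 0.00  then units x 14.14 y 1.95 z -0.03
```

```bash
python3 -m jog '[[[0,0.2,0,0,0],[0,0.4,0,0,0],[0,0.6,0.1,0,0],[0,0.7,0.1,0,0],[0,0.7,0.1,0,0],[0,0.7,0.1,0,0],[0,0.7,0.1,0,0],[0,0.7,0.1,0,0],[0,0.7,0.1,0,0],[0,0.7,0.1,0,0]]]'; python3 -m jog '[[[0,0.7,0.1,0,0],[0,0.7,0.1,0,0],[0,0.7,0.1,0,0],[0,0.7,0.1,0,0],[0,0.7,0.1,0,0],[0,0.7,0.1,0,0],[0,0.7,0.1,0,0],[0,0.7,0.1,0,0],[0,0.7,0.1,0,0],[0,0.6,0.1,0,0]]]'; python3 -m jog '[[[0,0.6,0.1,0,0],[0,0.4,0.05,0,0],[0,0.2,0,0,0],[0,0.04,0,0,0],[0,0,0,0,0],[0,0,0,0,0]]]'; cat > pn.py <<'E'
from h import *
import sys
from bd import plane
t=sys.argv[1]; zlo,zhi=float(sys.argv[2]),float(sys.argv[3])
go(.5458,.2434,.16,79.4)
pf=np.array([.4986,.2522]);px=np.array([.983,-.184]);py=np.array([.184,.983])
for cam in('scene','top'):
    w=cloud(cam,snap(cam,cam+t)[1]); q=w[np.isfinite(w).all(2)]
    a=(q[:,:2]-pf)@px; b=(q[:,:2]-pf)@py
    m=(q[:,2]>zlo)&(q[:,2]<zhi)&(a>-.08)&(a<.11)&(abs(b)<.11); q=np.c_[a,b,q[:,2]][m]
    if len(q)<50: print(cam,'few');continue
    c,n,f=plane(q); n=n*np.sign(n[0])
    print(cam,len(f),'c',c.round(4),'n',n.round(3),'tilt',np.degrees(np.arcsin(n[2])).round(1),'yawerr',np.degrees(np.arctan2(n[1],n[0])).round(2),'y',np.percentile(f[:,1],[1,99]).round(4),'z',np.percentile(f[:,2],[.5,99.5]).round(4),'face x at z0 %.4f'%(c[0]+c[2]*n[2]/n[0]))
E
python3 pn.py 8 .125 .33
```

```text
time: 24.75
position: [0.4414, -0.0617, 0.2885]
tool_rot: [2.415, 2.008, -0.001]
ft_force: [0.7, -0.7, -2.1]
grip_width: 0.136
time: 26.0
position: [0.5308, 0.202, 0.2886]
tool_rot: [-2.415, -2.009, 0.0]
ft_force: [0.4, -1.0, -2.7]
grip_width: 0.133
time: 26.75
position: [0.5467, 0.2465, 0.2885]
tool_rot: [2.418, 2.005, -0.001]
ft_force: [0.3, 0.1, -2.4]
grip_width: 0.134
t 26.75 p [0.5467 0.2465 0.2885] yaw 79.32 grip 0.134 F [ 0.3  0.1 -2.4] q7 -0.87
turn units -0.02  then units x -0.08 y -0.01 z 3.21
scene 4077 c [ 0.0561 -0.0026  0.243 ] n [ 1.    -0.001  0.004] tilt 0.2 yawerr -0.07 y [-0.0716  0.0755] z [0.157  0.3284] face x at z0 0.0570
top 182 c [ 0.0515 -0.0579  0.2498] n [ 0.996 -0.088  0.001] tilt 0.0 yawerr -5.06 y [-0.0722  0.0251] z [0.1599 0.3298] face x at z0 0.0517
```

```bash
python3 -m jog '[[[0,-0.05,-0.04,0.3,0],[0,0,0,0.5,0],[0,0,0,0.6,0],[0,0,0,0.6,0],[0,0,0,0.6,0],[0,0,0,0.5,0],[0,0,0,0.3,0],[0,0,0,0.2,0],[0,0,0,0.1,0],[0,0,0,0,0]]]';  python3 -m jog '[[[0,0,0,0.05,0],[0,0,0,0,0]]]'; python3 -m jog '[[[0,0,0,0.05,0],[0,0,0,0,0]]]'; python3 pn.py 9 .02 .125
```

```text
time: 28.1
position: [0.5448, 0.2459, 0.1406]
tool_rot: [2.417, 2.007, 0.001]
ft_force: [0.5, 0.6, -2.3]
grip_width: 0.139
time: 28.35
position: [0.5448, 0.2458, 0.1387]
tool_rot: [2.417, 2.007, 0.0]
ft_force: [-0.4, 0.2, -2.5]
grip_width: 0.136
time: 28.6
position: [0.5446, 0.2457, 0.1363]
tool_rot: [2.417, 2.007, -0.001]
ft_force: [-0.1, -0.8, -2.9]
grip_width: 0.137
t 28.60 p [0.5446 0.2457 0.1363] yaw 79.40 grip 0.137 F [-0.1 -0.8 -2.9] q7 -0.92
turn units 0.00  then units x -0.05 y 0.04 z -0.59
scene 2339 c [ 0.0399 -0.0234  0.0742] n [ 0.944 -0.329  0.012] tilt 0.7 yawerr -19.24 y [-0.1079  0.0736] z [0.0206 0.1238] face x at z0 0.0408
top 509 c [-0.0045 -0.0506  0.1012] n [0.996 0.003 0.087] tilt 5.0 yawerr 0.19 y [-0.1086  0.0162] z [0.0232 0.1203] face x at z0 0.0043
```

```bash
python3 -m jog '[[[0,0,0,0.06,0],[0,0,0,0,0]]]'; python3 -m jog '[[[0,0,0,0.06,0],[0,0,0,0,0]]]'; python3 -m jog '[[[0,0,0,0.04,0],[0,0,0,0,0]]]'; python3 -m jog '[[[0,0,0,0.04,0],[0,0,0,0,0]]]'
```

```text
time: 28.95
position: [0.5445, 0.2456, 0.1337]
tool_rot: [-2.417, -2.007, 0.001]
ft_force: [0.0, -0.2, -2.8]
grip_width: 0.133
time: 29.2
position: [0.5445, 0.2456, 0.1313]
tool_rot: [-2.417, -2.007, 0.001]
ft_force: [0.0, -0.0, -3.2]
grip_width: 0.136
time: 29.45
position: [0.5449, 0.246, 0.1303]
tool_rot: [2.417, 2.007, 0.001]
ft_force: [0.7, -0.1, -0.8]
grip_width: 0.134
time: 29.7
position: [0.5456, 0.246, 0.1303]
tool_rot: [2.416, 2.005, 0.003]
ft_force: [-1.0, -1.7, 7.7]
grip_width: 0.135
```

Foot contact at state z 0.130. Next I open the jaws slightly, drop the fingers 20 mm, and lean the board back in a controlled way.

```bash
python3 -m jog '[[[0.33,0,0,-0.05,0],[0.33,0,0,0,0],[0.33,0,0,0,0],[0.33,0,0,0,0],[0.33,0,0,0.15,0],[0.33,0,0,0.2,0],[0.33,0,0,0.2,0],[0.33,0,0,0,0]]]'; python3 pn.py 10 .125 .14; python3 -c "
from h import *
a=np.load('scene10.npz')['im'][90:290,310:510]
cv2.imwrite('pics/x10.png',cv2.resize(a,None,fx=2.5,fy=2.5)[:,:,::-1])"
```

```text
time: 30.7
position: [0.544, 0.2454, 0.1073]
tool_rot: [-2.417, -2.007, 0.003]
ft_force: [-0.6, -0.6, 0.2]
grip_width: 0.331
t 30.70 p [0.544  0.2454 0.1073] yaw 79.41 grip 0.331 F [-0.6 -0.6  0.2] q7 -0.94
turn units 0.00  then units x -0.04 y 0.05 z -1.32
scene 132 c [ 0.0545 -0.0391  0.1322] n [ 1.    -0.005  0.018] tilt 1.1 yawerr -0.28 y [-0.0736 -0.0053] z [0.1251 0.1394] face x at z0 0.0569
top few
```

View pics/x10.png

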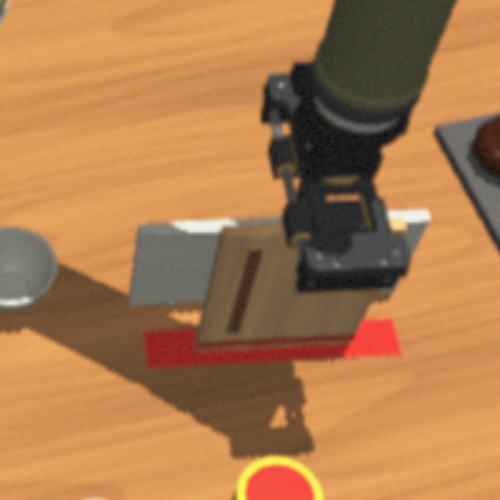

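The board stands upright on the strip, with its foot along about (200,343)-(345,350) in the crop, square to the panel. Leaning it back now.

```bash
python3 -m jog '[[[0.33,0,-0.1,0,0],[0.33,0,-0.1,0,0],[0.33,0,-0.1,0,0],[0.33,0,-0.1,0,0],[0.33,0,-0.1,0,0],[0.33,0,-0.1,0,0],[0.33,0,-0.1,0,0],[0.33,0,-0.1,0,0],[0.33,0,0,0,0]]]'; python3 pn.py 11 .06 .13
```

```text
time: 31.92
position: [0.5128, 0.2517, 0.1084]
tool_rot: [2.417, 2.007, -0.0]
ft_force: [-0.4, 1.1, 0.5]
grip_width: 0.335
t 31.93 p [0.5128 0.2517 0.1084] yaw 79.42 grip 0.335 F [-0.4  1.1  0.5] q7 -0.95
turn units 0.00  then units x -0.05 y 0.85 z -1.29
scene 1364 c [ 0.0324 -0.0081  0.0908] n [ 0.972 -0.004  0.234] tilt 13.6 yawerr -0.27 y [-0.0733  0.0742] z [0.0602 0.1296] face x at z0 0.0543
top 574 c [ 0.0123 -0.0509  0.1025] n [ 0.664 -0.088  0.743] tilt 48.0 yawerr -7.59 y [-0.1078 -0.0016] z [0.0614 0.1204] face x at z0 0.1270
```

```bash
python3 -m jog '[[[0.33,0,-0.1,0,0],[0.33,0,-0.1,0,0],[0.33,0,-0.1,0,0],[0.33,0,-0.1,0,0],[0.33,0,-0.08,0,0],[0.33,0,0,0,0]]]'; python3 pn.py 12 .06 .13
```

```text
time: 32.78
position: [0.4941, 0.2552, 0.1085]
tool_rot: [2.417, 2.007, -0.0]
ft_force: [-1.1, -0.3, -0.4]
grip_width: 0.329
t 32.77 p [0.4941 0.2552 0.1085] yaw 79.42 grip 0.329 F [-1.1 -0.3 -0.4] q7 -0.96
turn units 0.00  then units x -0.05 y 1.33 z -1.29
scene 1545 c [ 0.0214 -0.0035  0.0926] n [ 0.941 -0.     0.337] tilt 19.7 yawerr -0.02 y [-0.0726  0.0746] z [0.0604 0.1291] face x at z0 0.0546
top 579 c [ 0.0163 -0.0506  0.0988] n [ 0.905 -0.175  0.388] tilt 22.8 yawerr -10.97 y [-0.108  -0.0038] z [0.0604 0.1293] face x at z0 0.0587
```

```bash
python3 -m jog '[[[0.36,0,-0.08,0,0],[0.38,0,-0.08,0,0],[0.4,0,-0.05,0,0],[0.4,0,0,0,0]]]'; python3 pn.py 13 .06 .13
```

```text
time: 33.38
position: [0.4859, 0.2567, 0.1085]
tool_rot: [2.417, 2.007, 0.0]
ft_force: [-0.2, -0.3, -0.6]
grip_width: 0.395
t 33.38 p [0.4859 0.2567 0.1085] yaw 79.41 grip 0.395 F [-0.2 -0.3 -0.6] q7 -0.96
turn units 0.00  then units x -0.05 y 1.53 z -1.29
scene 1645 c [ 0.0195 -0.0012  0.0938] n [0.937 0.001 0.35 ] tilt 20.5 yawerr 0.09 y [-0.0723  0.0746] z [0.0603 0.1293] face x at z0 0.0546
top 578 c [ 0.0159 -0.0495  0.098 ] n [ 0.909 -0.147  0.39 ] tilt 23.0 yawerr -9.18 y [-0.1083 -0.0035] z [0.0606 0.1295] face x at z0 0.0580
```

```bash
python3 -m jog '[[[0.4,0,0.07,0,0],[0.4,0,0,-0.15,0],[0.4,0,0,-0.4,0],[0.4,0,0,-0.6,0],[0.4,0,0,-0.8,0],[0.6,0,0,-0.8,0],[1,0,0,-0.8,0],[1,0,0,-0.4,0],[1,0,0,0,0]]]'; python3 pn.py 14 .03 .16; python3 -c "
from h import *
a=np.load('scene14.npz')['im'][90:290,310:510];b=np.load('top14.npz')['im'][190:350,100:300]
b=cv2.copyMakeBorder(b,0,40,0,0,0)
cv2.imwrite('pics/x14.png',cv2.resize(np.hstack([a,b]),None,fx=2,fy=2)[:,:,::-1])
go(.64,-.3045,.20,-1.3)"
```

```text
time: 34.6
position: [0.4893, 0.2567, 0.2675]
tool_rot: [2.416, 2.006, 0.003]
ft_force: [0.1, 0.4, -0.0]
grip_width: 0.767
t 34.60 p [0.4893 0.2567 0.2675] yaw 79.41 grip 0.767 F [ 0.1  0.4 -0. ] q7 -0.87
turn units 0.00  then units x -0.07 y 1.45 z 2.69
scene 3198 c [0.018  0.0007 0.0979] n [0.936 0.001 0.351] tilt 20.6 yawerr 0.09 y [-0.0724  0.0747] z [0.0308 0.1592] face x at z0 0.0547
top 1640 c [ 0.0185 -0.0099  0.0988] n [0.936 0.002 0.351] tilt 20.5 yawerr 0.09 y [-0.0721  0.064 ] z [0.0308 0.1593] face x at z0 0.0555
t 34.70 p [0.4884 0.2559 0.2655] yaw 79.40 grip 0.862 F [ 0.7  0.3 -0.8] q7 -0.87
turn units 16.14  then units x 4.11 y 13.92 z 1.64
```

View pics/x14.png

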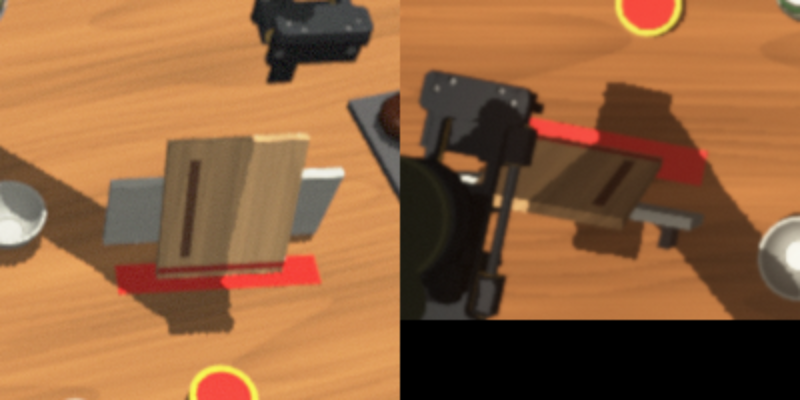

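The board is leaning at 20.5° and square to within 0.1°. Its foot face is 55 mm in front of the panel and it is centred to about 1 mm. Next is the tin.

```bash
python3 -m jog '[[[1,-0.3,0.15,0,0],[1,-0.6,0.3,0,0],[1,-0.8,0.4,0,0],[1,-0.8,0.4,0,0],[1,-0.8,0.4,0,0],[1,-0.8,0.4,0,0],[1,-0.8,0.4,0,0],[1,-0.8,0.4,0,0],[1,-0.8,0.4,0,0],[1,-0.8,0.4,0,0]]]'; python3 -m jog '[[[1,-0.8,0.4,0,0],[1,-0.8,0.4,0,0],[1,-0.8,0.4,0,0],[1,-0.8,0.35,0,0],[1,-0.8,0.35,0,0],[1,-0.8,0.3,0,0],[1,-0.6,0.2,0,0],[1,-0.3,0.1,0,1],[1,-0.07,0.05,0,1],[1,0,0,0,1]]]'; python3 -m jog '[[[1,0,0,0,1],[1,0,0,0,1],[1,0,0,0,1],[1,0,0,0,1],[1,0,0,0,1],[1,0,0,0,1],[1,0,0,0,1],[1,0,0,0,1],[1,0,0,0,1],[1,0,0,0,1]]]'; python3 -m jog '[[[1,0,0,0,1],[1,0,0,0,1],[1,0,0,0,1],[1,0,0,0,0.14],[1,0,0,0,0]]]';python3 -c "
from h import *
go(.64,-.3045,.07,-1.3)
for cam in('scene','top'):
  w=cloud(cam,snap(cam,cam+'15')[1]);q=w[np.isfinite(w).all(2)]
  q=q[(q[:,2]>.148)&(q[:,2]<.172)&(abs(q[:,0]-.64)<.06)&(abs(q[:,1]+.305)<.06)]
  if len(q)>30: print(cam,len(q),cv2.minEnclosingCircle((q[:,:2]*1000).astype(np.float32)),q[:,2].mean())
"
```

```text
time: 35.95
position: [0.5781, -0.0603, 0.2654]
tool_rot: [-2.418, -2.005, 0.003]
ft_force: [-0.6, 0.1, 0.1]
grip_width: 0.998
time: 37.2
position: [0.6349, -0.3052, 0.2647]
tool_rot: [-2.661, -1.667, 0.003]
ft_force: [-0.5, -0.1, 0.5]
grip_width: 1.0
time: 38.45
position: [0.6349, -0.3046, 0.265]
tool_rot: [-3.117, -0.388, 0.004]
ft_force: [0.2, 0.2, -0.0]
grip_width: 0.996
time: 39.08
position: [0.6356, -0.304, 0.2658]
tool_rot: [-3.141, 0.035, 0.002]
ft_force: [-0.2, 0.4, -0.4]
grip_width: 0.998
t 39.08 p [ 0.6356 -0.304   0.2658] yaw -1.26 grip 0.998 F [-0.2  0.4 -0.4] q7 -1.34
turn units 0.01  then units x 0.11 y 0.01 z 4.89
scene 1005 ((638.6348876953125, -304.2375183105469), 33.34382247924805) 0.1579809450590108
top 384 ((637.9631958007812, -302.8859558105469), 32.49126434326172) 0.15995391051037378
```

```bash
python3 -m jog '[[[1,0.07,0,0.3,0],[1,0,0,0.7,0],[1,0,0,0.8,0],[1,0,0,0.8,0],[1,0,0,0.8,0],[1,0,0,0.7,0],[1,0,0,0.5,0],[1,0,0,0.25,0],[1,0,0,0,0]]]' 25; python3 -m jog '[[[0,0,0,0,0],[0,0,0,0,0],[0,0,0,0,0],[0,0,0,0,0],[0,0,0,0,0],[0,0,0,0,0],[0,0,0,0,0]]]' 25;  python3 -m jog '[[[0,0,0,-0.1,0],[0,0,0,-0.3,0],[0,0,0,-0.6,0],[0,0,0,-0.6,0],[0,0,0,-0.6,0],[0,0,0,-0.6,0],[0,0,0,-0.5,0],[0,0,0,-0.2,0],[0,0,0,0,0]]]'; python3 -c "
from h import *
go(.4835,-.3003,.2,-1.3)
for cam in('scene',):
  w=cloud(cam,snap(cam,cam+'16')[1]);q=w[np.isfinite(w).all(2)]
  q=q[(q[:,2]>.08)&(q[:,2]<.125)&(q[:,0]>.4)&(q[:,0]<.56)&(q[:,1]>-.37)&(q[:,1]<-.23)]
  for z in (.105,): 
    m=q[(q[:,2]>.108)&(q[:,2]<.118)]; print(len(m),cv2.minAreaRect((m[:,:2]*1000).astype(np.float32)))
"
```

```text
time: 40.3
position: [0.6388, -0.3034, 0.072]
tool_rot: [-3.141, 0.035, 0.001]
ft_force: [0.5, 0.2, 0.3]
grip_width: 0.997
time: 41.18
position: [0.6393, -0.3038, 0.0732]
tool_rot: [3.141, -0.036, 0.002]
ft_force: [-0.3, -0.7, 4.3]
grip_width: 0.729
time: 42.3
position: [0.639, -0.3034, 0.2126]
tool_rot: [3.141, -0.035, 0.0]
ft_force: [-0.1, -0.1, -4.5]
grip_width: 0.732
t 42.30 p [ 0.639  -0.3034  0.2126] yaw -1.29 grip 0.732 F [-0.1 -0.1 -4.5] q7 -1.35
turn units 0.00  then units x -3.89 y 0.01 z 0.31
26 ((486.7444763183594, -249.7865753173828), (1.7063984870910645, 76.05687713623047), 88.78897857666016)
```

```bash
python3 - <<'E'
from h import *
for cam in('scene','top'):
  for t in('10','14'):
    w=cloud(cam,np.load(cam+t+'.npz')['d']);q=w[np.isfinite(w).all(2)]
    q=q[(q[:,0]>.40)&(q[:,0]<.56)&(q[:,1]>-.37)&(q[:,1]<-.23)]
    m=q[(q[:,2]>.109)&(q[:,2]<.121)]; print(cam,t,len(m),cv2.minAreaRect((m[:,:2]*1000).astype(np.float32)),m[:,2].mean())
E
```

```text
scene 10 1562 ((484.1148681640625, -299.10687255859375), (100.61961364746094, 78.54202270507812), 87.9551010131836) 0.11291578699591212
scene 14 1565 ((484.3914794921875, -299.01495361328125), (100.66348266601562, 78.34705352783203), 88.56112670898438) 0.11283060557978154
top 10 1872 ((475.81036376953125, -295.8761291503906), (105.25846862792969, 92.64591217041016), 87.77871704101562) 0.11539198906639793
top 14 1871 ((475.6009216308594, -298.0665283203125), (101.73735809326172, 92.64869689941406), 88.17649841308594) 0.11550329798487381
```

```bash
python3 -m jog '[[[0,-0.3,0,0,0],[0,-0.5,0,0,0],[0,-0.6,0,0,0],[0,-0.6,0,0,0],[0,-0.6,0,0,0],[0,-0.6,0,0,0],[0,-0.4,0,0,0],[0,-0.2,0,0,0],[0,-0.1,0,0,0],[0,0,0,0,0]]]'
```

```text
time: 43.6
position: [0.4833, -0.2998, 0.2125]
tool_rot: [3.141, -0.035, 0.001]
ft_force: [0.1, -0.3, -3.6]
grip_width: 0.731
```

```bash
python3 -m jog '[[[0,0.03,-0.02,0.1,0],[0,0,0,0.2,0],[0,0,0,0.15,0],[0,0,0,0.05,0],[0,0,0,0.04,0],[0,0,0,0,0]]]'; python3 -m jog '[[[0,0,0,0.04,0],[0,0,0,0,0]]]'; python3 -m jog '[[[0,0,0,0.04,0],[0,0,0,0,0]]]'
```

```text
time: 44.35
position: [0.4842, -0.2992, 0.1909]
tool_rot: [3.141, -0.036, 0.0]
ft_force: [-0.2, 0.4, -3.1]
grip_width: 0.73
time: 44.6
position: [0.4842, -0.2992, 0.1892]
tool_rot: [3.141, -0.036, -0.0]
ft_force: [0.6, 0.1, -3.6]
grip_width: 0.731
time: 44.85
position: [0.4844, -0.2993, 0.1881]
tool_rot: [3.141, -0.036, 0.001]
ft_force: [-1.0, 0.7, -0.5]
grip_width: 0.734
```

Contact. I release slowly, retreat, and check.

```bash
python3 -m jog '[[[0,0,0,0.02,0],[0.8,0,0,0,0],[1,0,0,0,0],[1,0,0,0,0],[1,0,0,0,0],[1,0,0,-0.2,0],[1,0,0,-0.5,0],[1,0,0,-0.8,0],[1,0,0,-0.8,0],[1,0,0,-0.8,0]]]';  python3 -m jog '[[[1,0,0.6,-0.3,0],[1,0,0.8,0,0],[1,0,0.8,0,0],[1,0,0.8,0,0],[1,0,0.7,0,0],[1,0,0.4,0,0],[1,0,0,0,0],[1,0,0,0,0]]]'; python3 pn.py 20 .03 .16; python3 - <<'E'
from h import *
for cam in('scene','top'):
  z=np.load(cam+'20.npz');w=cloud(cam,z['d']);q=w[np.isfinite(w).all(2)]
  def b(x,y,r,zl,zh):
    m=q[(np.hypot(q[:,0]-x,q[:,1]-y)<r)&(q[:,2]>zl)&(q[:,2]<zh)]; return (cv2.minEnclosingCircle((m[:,:2]*1000).astype(np.float32)),m[:,2].mean().round(4)) if len(m) else None
  print(cam,'tin',b(.484,-.3,.06,.265,.29),'jar',b(.722,.016,.06,.08,.1))
cv2.imwrite('pics/end.png',np.vstack([np.load('scene20.npz')['im'][60:360],np.load('top20.npz')['im'][100:400]])[:,:,::-1])
E
```

```text
time: 46.1
position: [0.4843, -0.2991, 0.3126]
tool_rot: [3.141, -0.035, 0.001]
ft_force: [0.6, -1.0, -0.3]
grip_width: 1.005
time: 47.1
position: [0.4812, -0.4616, 0.3233]
tool_rot: [-3.141, 0.033, -0.001]
ft_force: [-0.2, 0.5, 0.1]
grip_width: 1.002
t 47.10 p [ 0.4812 -0.4616  0.3233] yaw -1.20 grip 1.002 F [-0.2  0.5  0.1] q7 -0.98
turn units -16.12  then units x 17.62 y -1.65 z 4.08
scene 3217 c [0.018  0.0013 0.0982] n [0.936 0.002 0.351] tilt 20.6 yawerr 0.1 y [-0.0722  0.0747] z [0.0311 0.1592] face x at z0 0.0548
top 1967 c [0.0182 0.002  0.0994] n [0.937 0.001 0.35 ] tilt 20.5 yawerr 0.04 y [-0.0717  0.0758] z [0.0308 0.1596] face x at z0 0.0554
scene tin (((484.13934326171875, -299.6368408203125), 33.66957473754883), np.float64(0.2727)) jar (((723.493408203125, 15.170615196228027), 26.62506675720215), np.float64(0.0877))
top tin (((483.64111328125, -298.9222717285156), 32.92546081542969), np.float64(0.2754)) jar (((722.5864868164062, 16.647762298583984), 26.701431274414062), np.float64(0.0906))
```

View pics/end.png

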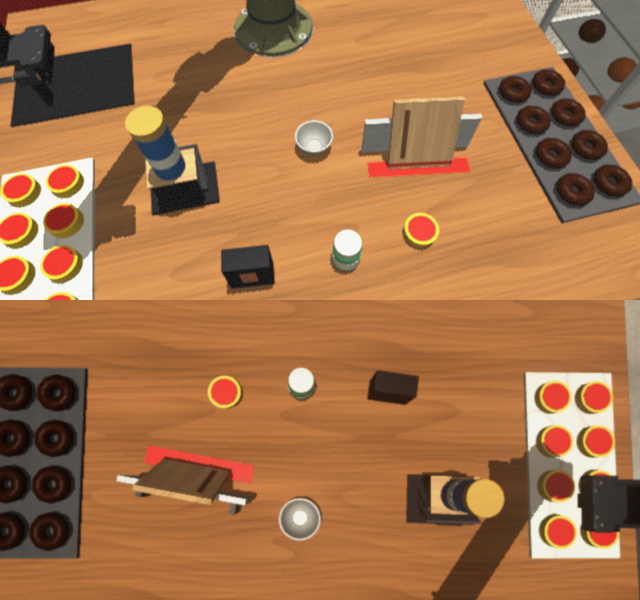

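The board leans on the panel with its foot on the strip, and the tin stands in the middle of the shelf. The bystanders are where they were, and the gripper is clear of everything.

```bash
python3 -c "
from bench import job
print(job.close_job())"
```

```text
the job is handed in; nothing more can be done
None
```

The board is out of the rack and leaning back against the steel panel, and the tin is back on the rack's shelf. I handed the job in at about 47 s of the 72 s allowed.

**What I did:** I stood the tin aside on the counter and drew the board up along its slope. I carried it upright to the red strip and leaned it back slowly between loose fingers. Then I returned the tin.

**Last checks, from both cameras:**
- **Board:** it leans at 20.5° and is square to the panel within about 0.1°. Its foot is about 44–55 mm in front of the panel face (the strip runs from 30 to 70 mm), and it is centred within about 2 mm.
- **Tin:** it stands upright within about 1 mm of the shelf's middle, at the right height.
- **Bystanders:** the bowl, jar, tart and carton look unmoved; I re-measured only the jar.
- **Forces:** every wrist reading I saw was under 10 N.

**What disagreed:** the real fingertips sat about 36 mm above the reported tool point, as the depth images showed.
- **Effect on the board:** my first try at gripping it closed on air above it. Nothing was touched, and I corrected for the offset afterwards.
- **Effect on the tin:** its first grip, made before I knew this, was only about 2 mm below the lid's top by that offset, well above the advised 30–45 mm. It held without slipping.

The board also swung from its slope to upright in the grip as it left the slot, because the tool cannot tilt.

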